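# Wedge the sagging modem bank

## Task

The modem bank bolted to the bench has lost its front feet and its front edge hangs free. Pick out the wooden wedge and slide it, thin end first and squarely, under the middle of that front edge until it jams tight, so that it carries the edge by itself; then let go and leave it there. Push with feeling: the wedge must bear firmly, but the edge must not be forced up hard, and everything else on the bench stays where it is.

Things in the scene. Friction and masses are not known exactly. Their poses are not given: they have to be found in the camera images.
- bank: the modem bank: a low grey case 210 mm deep, 200 wide, 40 high, flat modules on top and nine thin upright aerials (85 mm) at its rear, held only at the rear by a steel bracket bolted to the bench; nothing under its first 190 mm. Origin: on the bench, straight below the middle of the front edge; x points level from the front edge in under the case, y along the edge, z up
- bank_front (a point): same point and axes as the bank's. The edge hangs 9 to 17 mm above the bench: this differs each time and does not show in this pose, so find it by feel. The case sits on stiff rubber mounts: once the wedge bears, the force climbs by some 3 to 7 N for each mm it goes further in. A lift of 6 to 22 N on the edge is right (a level push of about 11 to 22 N, friction included)
- wedge: the wooden wedge, a plain ramp lying flat, 140 mm long, 34 wide, about 110 g. Origin: centre of its underside; x runs along it towards the thin end, y across, z up. Its height grows evenly from 3 mm at the thin end (x = +70 mm) to 28 mm at the thick end (x = -70 mm). Friction about 0.5 to 0.7 above and below: it does not slip back out once jammed
- wedge_heel (a point): a point inside the thick end of the wedge where it is well gripped across its 34 mm width: 52 mm behind the wedge's middle, on its centre line, 12 mm above its underside (the wedge is 25 mm high there); axes as the wedge's
- wedge_toe (a point): the middle of the thin end's lower edge, 70 mm ahead of the wedge's origin; axes as the wedge's
- foot: a loose round rubber foot lying spare on the bench, 38 mm across, 14 high; leave alone (origin: centre of its underside)
- jar: a small glass jar with a steel lid, 44 mm across, 60 high; leave alone (origin: centre of its underside)
- driver: a screwdriver about 130 mm long lying on the bench along its x axis; leave alone (origin: centre of its underside)
- module: a small flat grey plug-in module, 75 x 30 x 10 mm with a short metal plug at one end; leave alone (origin: centre of its underside)
- roll: a roll of paper labels standing on its flat side, 60 mm across, 25 high; leave alone (origin: centre of its underside)
- mug: a white mug, 76 mm across, 90 high; leave alone (origin: centre of its underside)
- tray: a shallow open grey tray with five modules in it, 110 x 180 x 35 mm; leave alone (origin: centre of its underside)
Not all that is in view belongs to the job. There is more than one size of the wedge; the job needs the smallest.

How it is judged:
By the outcome, as a careful person would: the job done as asked, in the order asked, and still so for the second after the job is handed in, with the robot touching nothing.
It also fails if it takes over 58 s, if anything falls off the work surface, if the arm or the gripper's body presses on something with over 40 N, if the wrist force passes 120 N, or if a joint passes its speed limit or range.

## Robot

A 6-joint arm with a two-finger parallel gripper is mounted at the origin on the work surface. World frame = base frame: x ahead of the robot, y to its left, z up, the work surface at z = 0. Lengths are in m, angles in rad, forces in N, time in s.
With the tool pointing down it reaches from about 0.3 to 0.775 m from the base axis. Payload 14.6 kg.
Tool frame: the origin (TCP) lies on the centre line of the jaws, within the pads' length; the fingertips stand 19 mm ahead of it and the grasp point (between the pads) is the TCP; y points along the fingers, x is the direction in which the jaws open and shut, and the axes are right-handed (so a half turn about y gives the same grasp; the last joint's range is limited). The gripper opens to 94 mm and grips with 3 to 60 N. Pads are 16 mm wide; open, the fingers measure 119 mm over their backs; the gripper's body (75 mm by 177 mm) begins 78 mm behind the grasp point.
Start: joints at [-1.228, 0.3, 1.521, -0, 1.321, -0.067], TCP at [0.219, -0.504, 0.224] pointing down, gripper open.
Joint ranges: [-3.03, 3.03], [-0.79, 2.21], [0.23, 2.52], [-1.04, 4.18], [0, 3.07], [-2.55, 2.55]. Speed limits (rad/s): [2.22, 2.22, 2.57, 3.14, 3.14, 3.14].

## Interface

Orientations are given as [roll, pitch, yaw] about the fixed x, y, z axes, in that order (R = Rz(yaw) Ry(pitch) Rx(roll)).
In Python, from station import ctrl, optics gives the robot as it stands.
- The arm moves only by the tool jog_arm, never from a script. Its argument "targets" is a list of rows, each a list of 3 entries, a list of its own where there are three numbers: the finger opening in cm, from 0 to 9.4, then the shift along the tool's x, y, z in cm, then the turn about the tool's y in rad. A call has 1 to 10 rows; each row is the pose to reach, as a shift and turn from the pose commanded when the call began, along the tool's axes at that moment; what a row does not reach only later rows make up. A row lasts 1/10 s, in which the tool goes at most 50 mm and 8.59 degrees, less where a joint would pass 70% of its speed; a pose out of reach is approached as far as the arm can. A call with a gripper value outside its range is refused whole. The fingers move at their own pace and stop on an object; "grip_force" is the grip in N (left out, the last holds). Time passes only in rows, so rows that repeat a pose let the fingers close. It gives the time, the measured TCP pose, the force and the opening at its end, in the units of the state.
- ctrl.get_obs(): the state, without advancing time (a new reading comes with each control period).
- optics.camera(name): name is "scene" or "side" or "wrist"; returns a dict with "img" (480x640x3 uint8, red, green, blue), "range_z" (480x640 float32, m along the optical axis (not along the pixel's ray), 0 where there is no reading), "camera_matrix" (3x3 intrinsics, pixels), "world_to_cam" (4x4, takes a point from world to camera coordinates); the wrist camera has in their place "mount" (4x4, takes a point from camera to tool coordinates, whose origin is the TCP and whose axes are the tool frame's). Camera axes: x right, y up, looking along -z (the intrinsics and any distortion apply to the point x, -y, -z); pixel columns grow to the right and rows downward; lengths in m; the calibration is good to about 2 mm. A picture is of the moment at which its call begins: read the wrist's pose just before it.
- ctrl.hand_in(): hands the job in, once; it reports no verdict.
The state is a dict: "time_s": time; "qpos": joint angles; "joint_vel": joint speeds; "tau": joint torques, N m; "ee_pos": TCP position; "eef_rot": TCP orientation; "force": force on the tool from outside, world axes, zero at the start; "moment": the same for the moment, N m; "grip_width": finger opening in m.
Only numpy, scipy, OpenCV 4.12 (cv2) and the standard library are available. Lean on these libraries where they do the work, as an engineer would, in place of code of your own. Each camera call takes 0.05 s, during which the arm holds its last target. There are 200 camera calls.

## Working session

There is one attempt and no reset: what is moved stays moved. The work goes in short steps, Python scripts to look and compute and a tool call to move; the robot and the scene stay as the last step left them, time stands still between calls to the robot, and variables do not carry over. Pictures are saved under pics/ and viewed, about 8 in all and at most 12, crops included, and the job is handed in when it is done.

Besides the shell and the picture viewer there is one more tool, called after "Emit:" in YAML: its name, and indented under it one key for each argument. jog_arm: Moves the arm, as the interface text tells. Its arguments: {"type":"object","properties":{"targets":{"type":"array","items":{"type":"array"}},"grip_force":{"type":"number"}},"required":["targets"]}

```bash
mkdir -p pics
cat > h.py <<'E'
import numpy as np, cv2
from station import ctrl, optics
from scipy.spatial.transform import Rotation as R
def cap(n):
    o=ctrl.get_obs(); c=optics.camera(n)
    if n=='wrist':
        T=np.eye(4); T[:3,:3]=R.from_euler('xyz',o['eef_rot']).as_matrix(); T[:3,3]=o['ee_pos']
        c['c2w']=T@c['mount']
    else: c['c2w']=np.linalg.inv(c['world_to_cam'])
    np.savez('last_%s.npz'%n,**{k:v for k,v in c.items()})
    return c
def pts(c):
    d=c['range_z'];K=c['camera_matrix'];v,u=np.mgrid[:480,:640]
    P=np.stack([(u-K[0,2])/K[0,0]*d,-(v-K[1,2])/K[1,1]*d,-d],-1)
    W=P@c['c2w'][:3,:3].T+c['c2w'][:3,3]; W[d==0]=np.nan
    return W
def save(c,f): cv2.imwrite('pics/'+f,c['img'][:,:,::-1])
E
python3 - <<'E'
from h import *
o=ctrl.get_obs();print(o)
for n in('scene','side'):
    c=cap(n);save(c,n+'1.png');print(n,c['c2w'][:3,3],c.keys())
E
```

```text
{'time_s': 0.0, 'qpos': array([-1.22758219e+00,  3.00486222e-01,  1.52157966e+00,  1.69687442e-05,
        1.32070370e+00, -6.66471072e-02]), 'joint_vel': array([-1.77458995e-03,  6.08096953e-04, -1.83146243e-03, -4.90551553e-05,
        6.81155610e-04,  1.25314811e-03]), 'tau': array([ 1.40397956e-04, -5.31810915e+01, -3.52736056e+01,  7.07768463e-02,
        2.42942985e-02, -9.88931151e-05]), 'ee_pos': array([ 0.21906113, -0.50422904,  0.22387862]), 'eef_rot': array([-1.57070155e+00,  1.17322644e-03, -1.16093924e+00]), 'force': array([-0.25494042, -0.08384201,  0.34478791]), 'moment': array([-0.01768073,  0.03569813, -0.011208  ]), 'grip_width': 0.09399721464311758}
scene [1.19342714 0.31345172 0.70865779] dict_keys(['img', 'range_z', 'camera_matrix', 'world_to_cam', 'c2w'])
side [ 0.49014342 -0.88196112  0.79963576] dict_keys(['img', 'range_z', 'camera_matrix', 'world_to_cam', 'c2w'])
```

View pics/scene1.png

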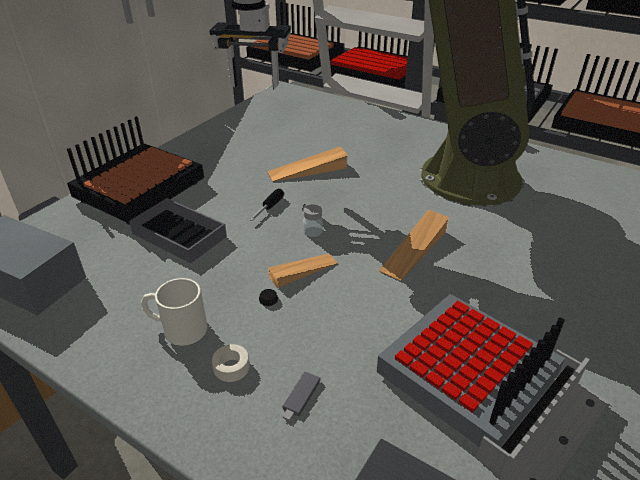

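View pics/side1.png

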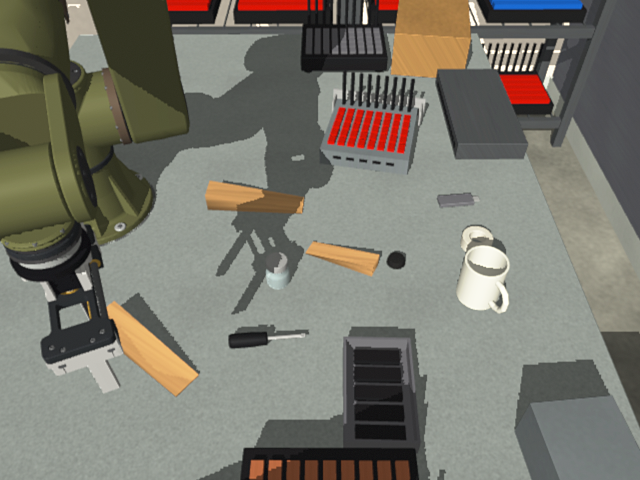

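Wedge candidates (scene view): A (308,165), B (415,245), C (302,268). C looks smallest and lies next to the foot (268,297). The bank is the grey case with red modules and bracket at (460,355). The black case at (135,180) is not bolted. I'll measure all of these.

```bash
cat > m.py <<'E'
from h import *
cs={n:dict(np.load('last_%s.npz'%n)) for n in('scene','side')}
seeds={'scene':dict(A=(308,165),B=(415,245),C=(302,268)),'side':dict(A=(155,350),B=(255,195),C=(345,257))}
for n,c in cs.items():
    W=pts(c); hsv=cv2.cvtColor(c['img'],cv2.COLOR_RGB2HSV)
    m=((hsv[...,0]>7)&(hsv[...,0]<25)&(hsv[...,1]>90)).astype(np.uint8)
    _,L=cv2.connectedComponents(m)
    for k,(u,v) in seeds[n].items():
        w=L[v-4:v+5,u-4:u+5]; l=np.bincount(w[w>0]).argmax()
        P=W[(L==l)]; P=P[np.isfinite(P[:,0])&(P[:,2]<.08)&(P[:,2]>-.01)]
        r=cv2.minAreaRect(P[:,:2].astype(np.float32)); b=cv2.boxPoints(r)
        print(n,k,len(P),'c',np.round(r[0],3),'size',np.round(r[1],3),'zmax',P[:,2].max().round(3))
        a=b[1]-b[0];e=b[2]-b[1]; a=a if np.linalg.norm(a)>np.linalg.norm(e) else e
        L0=np.linalg.norm(a);a/=L0;s=(P[:,:2]-r[0])@a
        zs=[np.percentile(P[abs(s-q*L0/2)<.008,2],90).round(4) for q in(-.85,0,.85)]
        print('   axis',a.round(3),'z along',zs)
    # bank: red tops
    rm=((hsv[...,0]<5)|(hsv[...,0]>175))&(hsv[...,1]>150)
    P=W[rm];P=P[np.isfinite(P[:,0])&(P[:,2]>.03)&(P[:,2]<.09)&(P[:,0]<.9)]
    r=cv2.minAreaRect(P[:,:2].astype(np.float32));print('red',np.round(r[0],3),r[1],np.round(cv2.boxPoints(r),3).tolist(),np.median(P[:,2]))
E
python3 m.py
python3 - <<'E'
from h import *
c=dict(np.load('last_scene.npz'))
a=cv2.resize(c['img'][235:295,250:350],None,fx=6,fy=6,interpolation=2)
c2=dict(np.load('last_side.npz'));b=cv2.resize(c2['img'][65:185,310:430],(440,440))
im=np.zeros((800,640,3),np.uint8);im[:360,:600]=a;im[360:,:440]=b
cv2.imwrite('pics/crop1.png',cv2.resize(im[...,::-1],(480,600)))
E
```

```text
scene A 1355 c [ 0.17  -0.383] size [0.121 0.226] zmax 0.043
   axis [ 0.825 -0.565] z along [np.float64(0.041), np.float64(0.0272), np.float64(0.0103)]
scene B 2018 c [0.333 0.004] size [0.241 0.068] zmax 0.046
   axis [1.    0.007] z along [np.float64(0.0024), np.float64(0.0278), np.float64(0.0102)]
scene C 1121 c [ 0.523 -0.165] size [0.065 0.141] zmax 0.031
   axis [ 0.9   -0.435] z along [np.float64(0.0078), np.float64(0.0185), np.float64(0.0295)]
red [ 0.566 -0.208] (1.1071113348007202, 0.22360502183437347) [[0.38999998569488525, -0.7450000047683716], [0.6119999885559082, -0.7710000276565552], [0.7409999966621399, 0.328000009059906], [0.5189999938011169, 0.3540000021457672]] 0.05983071465994305
side A 3185 c [ 0.182 -0.357] size [0.059 0.24 ] zmax 0.043
   axis [ 0.759 -0.651] z along [np.float64(0.0007), np.float64(0.0285), np.float64(0.0103)]
side B 2224 c [0.344 0.021] size [0.099 0.216] zmax 0.044
   axis [ 0.992 -0.123] z along [np.float64(0.0416), np.float64(0.0262), np.float64(0.0102)]
side C 1281 c [ 0.531 -0.146] size [0.063 0.141] zmax 0.032
   axis [ 0.921 -0.39 ] z along [np.float64(0.0079), np.float64(0.0184), np.float64(0.029)]
red [0.602 0.205] (0.15739014744758606, 0.1738336682319641) [[0.5, 0.1469999998807907], [0.6690000295639038, 0.10899999737739563], [0.7039999961853027, 0.2630000114440918], [0.5339999794960022, 0.3009999990463257]] 0.05993566870610012
```

View pics/crop1.png

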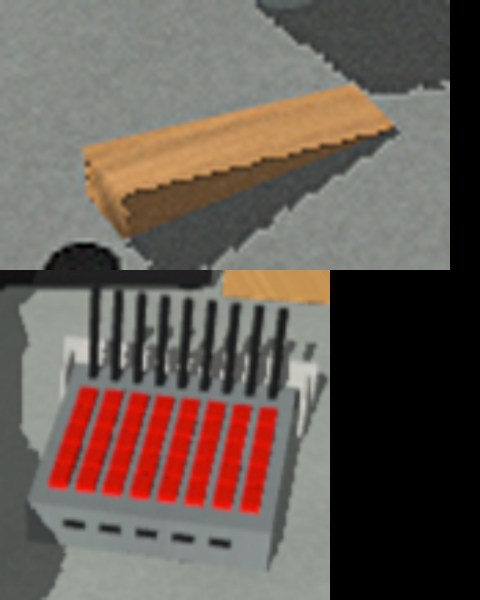

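C confirmed (28 mm high, ~140 long). Now exact poses: the wedge's top face, the bank's front face, and the foot.

```bash
cat > m2.py <<'E'
from h import *
def wedge(W,img,seed):
    hsv=cv2.cvtColor(img,cv2.COLOR_RGB2HSV)
    m=((hsv[...,0]>7)&(hsv[...,0]<25)&(hsv[...,1]>90)).astype(np.uint8)
    m=cv2.morphologyEx(m,cv2.MORPH_OPEN,np.ones((2,2)))
    _,L=cv2.connectedComponents(m);u,v=seed
    w=L[v-4:v+5,u-4:u+5];l=np.bincount(w[w>0]).argmax()
    P=W[L==l];P=P[np.isfinite(P[:,0])]
    rng=np.random.default_rng(0);best=None
    for _ in range(300):
        q=P[rng.choice(len(P),3,False)];n=np.cross(q[1]-q[0],q[2]-q[0]);n/=np.linalg.norm(n)+1e-12
        n*=np.sign(n[2]) or 1
        if not .97<n[2]<.996:continue
        i=abs((P-q[0])@n)<.0015
        if best is None or i.sum()>best.sum():best=i
    Q=P[best];n=np.linalg.svd(Q-Q.mean(0))[2][2];n*=np.sign(n[2])
    r=cv2.minAreaRect(Q[:,:2].astype(np.float32))
    h=n[:2]/np.linalg.norm(n[:2])
    b=cv2.boxPoints(r);e=[b[1]-b[0],b[2]-b[1]];e=max(e,key=np.linalg.norm);e/=np.linalg.norm(e);e*=np.sign(e@h)
    print('wedge n',len(Q),'c',np.round(r[0],4),'size',np.round(r[1],4),'toe dir plane',np.degrees(np.arctan2(h[1],h[0])).round(1),'rect',np.degrees(np.arctan2(e[1],e[0])).round(1),'slope',np.degrees(np.arccos(n[2])).round(1))
    return np.array(r[0]),e
if __name__=='__main__':
    cs={n:dict(np.load('last_%s.npz'%n)) for n in('scene','side')}
    for n,s in(('scene',(302,268)),('side',(345,257))):
        wedge(pts(cs[n]),cs[n]['img'],s)
    ang=np.radians(-12.7);y0=np.array([np.cos(ang),np.sin(ang)]);x0=np.array([-y0[1],y0[0]])
    for n in cs:
        W=pts(cs[n]).reshape(-1,3);W=W[np.isfinite(W[:,0])]
        D=W[:,:2]-np.array([.602,.205]);a=D@x0;b=D@y0
        t=(abs(a)<.16)&(abs(b)<.13)
        top=t&(W[:,2]>.042)&(W[:,2]<.058);T=W[top]
        print(n,'top z',np.percentile(T[:,2],[5,50,95]).round(4))
        h,ed=np.histogram(W[t][:,2],np.arange(.04,.066,.002));print(h)
        r=cv2.minAreaRect(T[:,:2].astype(np.float32));print('top rect',r,)
        print('range along x',np.percentile(a[top],[.5,99.5]).round(4),'y',np.percentile(b[top],[.5,99.5]).round(4))
        f=t&(W[:,2]>.022)&(W[:,2]<.045)&(a<-.07)&(abs(b)<.09)
        F=W[f]
        if len(F)>50:
            k=np.polyfit(b[f],a[f],1);res=a[f]-np.polyval(k,b[f]);g=abs(res)<.004
            k=np.polyfit(b[f][g],a[f][g],1);print('front',k,g.sum(),len(g),'z',F[:,2].min(),'b',np.percentile(b[f],[1,99]))
E
python3 m2.py
```

```text
wedge n 544 c [ 0.5292 -0.1513] size [0.0354 0.1398] toe dir plane 160.8 rect 154.5 slope 10.0
wedge n 648 c [ 0.5285 -0.1564] size [0.0372 0.1372] toe dir plane 157.1 rect 154.8 slope 10.0
scene top z [0.0447 0.053  0.0572]
[ 777  334  211  239  395 1568 2837 1765  887 2244 2857  968]
top rect ((0.6053374409675598, 0.22973355650901794), (0.24043676257133484, 0.2336137890815735), 77.72246551513672)
range along x [-0.094   0.1453] y [-0.11    0.1095]
side top z [0.0451 0.0524 0.0574]
[112 104 108 120 308 771 924 555 385 788 900 318]
top rect ((0.6044871807098389, 0.22579920291900635), (0.24586644768714905, 0.22889570891857147), 77.23603057861328)
range along x [-0.0995  0.1409] y [-0.1105  0.1075]
front [ 0.01299539 -0.09635718] 620 640 z 0.02201657141340785 b [-0.08707774  0.08805312]
```

Foot aside, wedge centre is about (0.529,-0.154), toe direction 154.7°. Bank front is about (0.580,0.111), yaw about 77.7°. Moving above the heel and turning to tool yaw 1.13.

Emit:
jog_arm:
  targets:
    - [9.4, [-15.8, 2.4, 45.8], -2.29]
    - [9.4, [-15.8, 2.4, 45.8], -2.29]
    - [9.4, [-15.8, 2.4, 45.8], -2.29]
    - [9.4, [-15.8, 2.4, 45.8], -2.29]
    - [9.4, [-15.8, 2.4, 45.8], -2.29]
    - [9.4, [-15.8, 2.4, 45.8], -2.29]
    - [9.4, [-15.8, 2.4, 45.8], -2.29]
    - [9.4, [-15.8, 2.4, 45.8], -2.29]
    - [9.4, [-15.8, 2.4, 45.8], -2.29]
    - [9.4, [-15.8, 2.4, 45.8], -2.29]

```text
time_s: 1.1
ee_pos: [0.5778, -0.1745, 0.1998]
eef_rot: [-1.57, 0.0, 0.347]
force: [-0.8, -0.4, 0.3]
grip_width: 0.094
```

Emit:
jog_arm:
  targets:
    - [9.4, [0, 0, 0], -0.78]
    - [9.4, [0, 0, 0], -0.78]
    - [9.4, [0, 0, 0], -0.78]
    - [9.4, [0, 0, 0], -0.78]
    - [9.4, [0, 0, 0], -0.78]
    - [9.4, [0, 0, 0], -0.78]
    - [9.4, [0, 0, 0], -0.78]
    - [9.4, [0, 0, 0], -0.78]

```text
time_s: 1.9
ee_pos: [0.5762, -0.177, 0.2002]
eef_rot: [-1.57, 0.0, 1.118]
force: [-0.3, 0.5, -0.3]
grip_width: 0.0937
```

Run:
```python
from h import *
print(ctrl.get_obs()['ee_pos'],ctrl.get_obs()['eef_rot'])
c=cap('wrist');save(c,'wrist1.png')
W=pts(c);print(c['mount'].round(3)); 
for n in('scene','side'): cap(n)
```

```text
[ 0.57618606 -0.17701731  0.20023662] [-1.57038644e+00  8.79582361e-06  1.11760128e+00]
[[ 1.     0.001 -0.     0.001]
 [-0.001  0.234 -0.972 -0.161]
 [-0.     0.972  0.234  0.067]
 [ 0.     0.     0.     1.   ]]
```

View pics/wrist1.png

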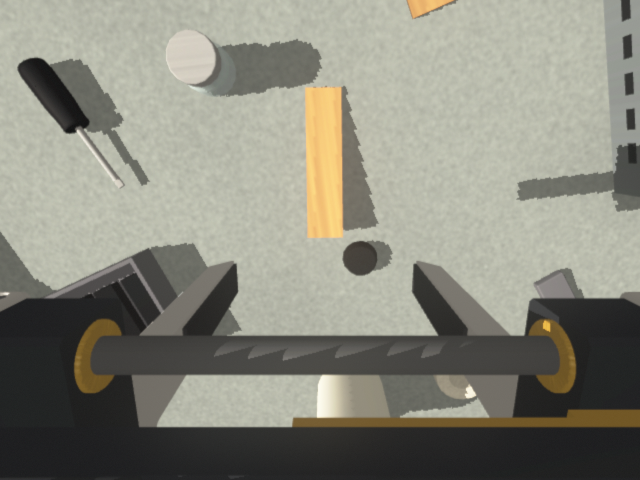

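Wrist view: wedge spans (307,88)–(343,237), foot at (360,258) just behind its heel, right of the axis; fingers clear it.

Run:
```python
from h import *
from m2 import wedge
c=dict(np.load('last_wrist.npz'));W=pts(c)
w,e=wedge(W,c['img'],(325,162))
print('heel',w-.052*e,'toe',w+.07*e)
print('foot',W[258,360],'bench',W[120,450])
yaw=1.1176;p=np.array([.57619,-.17702]);
d=w-.050*e-p;print('tool dx dz',d@[np.cos(yaw),np.sin(yaw)],d@[-np.sin(yaw),np.cos(yaw)],'yaw err',np.arctan2(e[1],e[0])-np.pi/2-yaw)
```

```text
wedge n 4914 c [ 0.5288 -0.1534] size [0.033  0.1395] toe dir plane 154.4 rect 154.8 slope 10.1
heel [ 0.57588506 -0.17553919] toe [ 0.4654865  -0.12361463]
foot [ 0.63058392 -0.16223722  0.01401183] bench [ 0.54576732 -0.02563958  0.00073763]
tool dx dz 0.0011706937384364665 0.0029223373414118477 yaw err 0.013559222
```

Emit:
jog_arm:
  targets:
    - [9.4, [0.1, 4, 0.3], -0.0135]
    - [9.4, [0.1, 8, 0.3], -0.0135]
    - [9.4, [0.1, 12, 0.3], -0.0135]
    - [9.4, [0.1, 15, 0.3], -0.0135]
    - [9.4, [0.1, 17, 0.3], -0.0135]
    - [9.4, [0.1, 17.8, 0.3], -0.0135]
    - [9.4, [0.1, 17.8, 0.3], -0.0135]
    - [9.4, [0.1, 17.8, 0.3], -0.0135]

```text
time_s: 2.85
ee_pos: [0.5746, -0.175, 0.0236]
eef_rot: [-1.572, -0.0, 1.132]
force: [-0.4, 1.1, 0.8]
grip_width: 0.0942
```

Emit:
jog_arm:
  targets:
    - [2.8, [0, 0, 0], 0]
    - [2.8, [0, 0, 0], 0]
    - [2.8, [0, 0, 0], 0]
    - [2.8, [0, 0, 0], 0]
    - [2.8, [0, 0, 0], 0]
    - [2.8, [0, 0, 0], 0]
    - [2.8, [0, 0, 0], 0]
    - [2.8, [0, 0, 0], 0]
    - [2.8, [0, 0, 0], 0]
    - [2.8, [0, 0, 0], 0]
  grip_force: 40

```text
time_s: 3.85
ee_pos: [0.574, -0.1748, 0.0224]
eef_rot: [-1.571, 0.0, 1.132]
force: [-0.3, -0.9, -0.5]
grip_width: 0.0339
```

Emit:
jog_arm:
  targets:
    - [2.8, [0, -2, 0], 0]
    - [2.8, [0, -5, 0], 0]
    - [2.8, [2.5, -5, 1.7], 0.12]
    - [2.8, [5, -5, 3.4], 0.26]
    - [2.8, [7.5, -5, 5.1], 0.4]
    - [2.8, [10, -5, 6.8], 0.54]
    - [2.8, [12.5, -5, 8.5], 0.68]
    - [2.8, [12.5, -5, 8.5], 0.82]
    - [2.8, [12.5, -5, 8.5], 0.96]
    - [2.8, [12.5, -5, 8.5], 1.1]

```text
time_s: 4.85
ee_pos: [0.55, -0.0253, 0.0724]
eef_rot: [-1.571, 0.0, 0.027]
force: [0.3, 0.4, -0.6]
grip_width: 0.0336
```

Emit:
jog_arm:
  targets:
    - [2.8, [0, 0, 0], 0.13]
    - [2.8, [0, 0, 0], 0.247]
    - [2.8, [0, 0, 0], 0.247]
    - [2.8, [0, 0, 0], 0.247]

```text
time_s: 5.25
ee_pos: [0.55, -0.0256, 0.0724]
eef_rot: [-1.571, 0.0, -0.211]
force: [-0.2, 0.1, -0.1]
grip_width: 0.0338
```

Run:
```python
from h import *
o=ctrl.get_obs();print(o['ee_pos'],o['eef_rot'],o['force'],o['grip_width'])
c=cap('wrist');save(c,'wrist2.png')
W=pts(c).reshape(-1,3);W=W[np.isfinite(W[:,0])]
a=np.radians(-12.3)
y0=np.array([np.cos(a),np.sin(a)]);x0=np.array([-y0[1],y0[0]])
D=W[:,:2]-[.602,.205];A=D@x0;B=D@y0
t=(W[:,2]>.046)&(W[:,2]<.058)&(A>-.11)&(A<.0)&(abs(B)<.14);print(t.sum(),np.median(W[t,2]))
# front edge: min A per B bin
bs=np.arange(-.085,.09,.01);m=[np.percentile(A[t&(abs(B-b)<.005)],2) if (t&(abs(B-b)<.005)).sum()>10 else np.nan for b in bs]
print(np.round(m,4));g=np.isfinite(m);print(np.polyfit(bs[g],np.array(m)[g],1))
s=t&(A<-.03);print('B range',np.percentile(B[s],[0,.5,1,2,98,99,99.5,100]).round(4))
```

```text
[ 0.55001054 -0.02556418  0.07240109] [-1.57079577e+00  1.72827037e-04 -2.10957153e-01] [-0.21604101  0.11196744 -0.06056562] 0.03378285506309478
0 nan
[nan nan nan nan nan nan nan nan nan nan nan nan nan nan nan nan nan nan]
  return _methods._mean(a, axis=axis, dtype=dtype,
  ret = ret.dtype.type(ret / rcount)
Traceback (most recent call last):
TypeError: expected non-empty vector for x
```

View pics/wrist2.png

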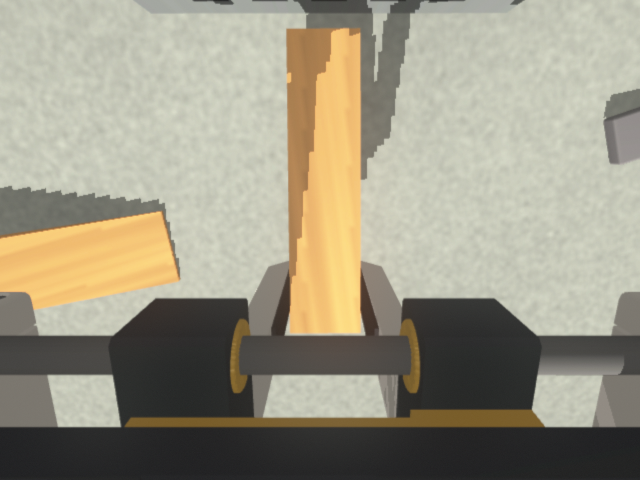

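Wrist view: wedge held straight (toe middle (323,31)). The bank's lower front edge runs level along row ~13 from column ~150 to ~507. I'll measure that edge and its ends.

Run:
```python
from h import *
c=dict(np.load('last_wrist.npz'));W=pts(c)
yaw=-.211;tx=np.array([np.cos(yaw),np.sin(yaw)]);tz=np.array([-tx[1],tx[0]]);p=np.array([.55001,-.02556])
loc=lambda q:np.round([(q[:2]-p)@tx,(q[:2]-p)@tz,q[2]],4)
ks=[]
for u in range(130,530,15):
    col=W[:40,u]; z=col[:,2]; i=np.where(z>.006)[0]
    if len(i): ks.append([u,i.max(),*loc(col[i.max()])])
ks=np.array(ks);np.set_printoptions(suppress=True);print(ks)
for r in(2,5,8):
    f=np.where(W[r,:,2]>.008)[0];f=f[(f>80)&(f<580)];print(r,f.min(),f.max(),loc(W[r,f.min()+2]),loc(W[r,f.max()-2]))
for u,v in((300,45),(323,45),(345,45),(291,200),(358,200),(290,40),(359,40)):print((u,v),loc(W[v,u]))
# scene-cam bank sides/edges, tool-local
for n in('scene','side'):
    c=cap(n);V=pts(c).reshape(-1,3);V=V[np.isfinite(V[:,0])]
    D=V[:,:2]-p;x=D@tx;z=D@tz
    t=(V[:,2]>.03)&(V[:,2]<.058)&(z>.12)&(z<.3)&(abs(x-.02)<.15)
    print(n,'x',np.percentile(x[t],[.3,1,2,98,99,99.7]).round(4),'z',np.percentile(z[t&(abs(x)<.08)],[.3,1,2,5]).round(4))
    for lo in(-.08,.04):
        s=t&(x>lo)&(x<lo+.04);print('   front z at x',lo,np.percentile(z[s],[1,3,10]).round(4))
```

```text
[[145.       9.      -0.0973   0.1419   0.017 ]
 [160.      13.      -0.0922   0.1422   0.0102]
 [175.      13.      -0.0839   0.1424   0.0097]
 [190.      13.      -0.0749   0.1419   0.0112]
 [205.      13.      -0.0665   0.1418   0.0113]
 [220.      13.      -0.0584   0.1422   0.0101]
 [235.      13.      -0.0497   0.1419   0.011 ]
 [250.      13.      -0.0414   0.1421   0.0105]
 [265.      13.      -0.0331   0.1423   0.0099]
 [280.      13.      -0.0246   0.1423   0.0099]
 [295.      39.      -0.0131   0.1171   0.0533]
 [310.      39.      -0.0061   0.1167   0.0547]
 [325.      39.       0.0007   0.1169   0.0542]
 [340.      39.       0.0076   0.1168   0.0543]
 [355.      39.       0.0146   0.117    0.0537]
 [370.      12.       0.0259   0.142    0.0121]
 [385.      12.       0.0344   0.1422   0.0117]
 [400.      12.       0.0429   0.1424   0.0108]
 [415.      12.       0.051    0.142    0.0122]
 [430.      12.       0.0592   0.1417   0.013 ]
 [445.      12.       0.0681   0.1424   0.011 ]
 [460.      12.       0.0761   0.1419   0.0124]
 [475.      12.       0.0845   0.1419   0.01
[... 227 characters left out ...]
 0.1423  0.0215] [0.101  0.1419 0.0223]
8 144 512 [-0.0962  0.142   0.018 ] [0.1015 0.1422 0.0173]
(300, 45) [-0.0108  0.1143  0.0543]
(323, 45) [-0.0002  0.1141  0.055 ]
(345, 45) [0.0099 0.1142 0.0548]
(291, 200) [-0.0153  0.0444  0.0675]
(358, 200) [0.0162 0.0444 0.0675]
(290, 40) [-0.0154  0.1166  0.0535]
(359, 40) [0.0162 0.116  0.0557]
scene x [-0.0981 -0.0968 -0.0956  0.1026  0.1028  0.1031] z [0.1209 0.1408 0.1424 0.1445]
   front z at x -0.08 [0.1424 0.1438 0.1497]
   front z at x 0.04 [0.1424 0.1438 0.149 ]
side x [-0.098  -0.0976 -0.0967  0.1016  0.1018  0.1019] z [0.1355 0.1366 0.137  0.138 ]
   front z at x -0.08 [0.1383 0.1383 0.1402]
   front z at x 0.04 [0.137  0.1379 0.139 ]
```

Square to within noise. Bank middle is 2 mm to tool +x, and the toe is 23 mm short of the edge. Shift, lower, then advance.

Emit:
jog_arm:
  targets:
    - [2.8, [0.2, 2, 0], 0]
    - [2.8, [0.2, 4, 0], 0]
    - [2.8, [0.2, 4.7, 0], 0]
    - [2.8, [0.2, 4.9, 0], 0]
    - [2.8, [0.2, 4.97, 0], 0]
    - [2.8, [0.2, 4.97, 0], 0]
    - [2.8, [0.2, 4.97, 0], 0]

```text
time_s: 6.1
ee_pos: [0.5524, -0.0261, 0.0235]
eef_rot: [-1.571, -0.001, -0.214]
force: [0.1, -0.8, -1.0]
grip_width: 0.0338
```

Emit:
jog_arm:
  targets:
    - [2.8, [0, 0, 0.8], 0]
    - [2.8, [0, 0, 1.6], 0]
    - [2.8, [0, 0, 2.4], 0]
    - [2.8, [0, 0, 3.2], 0]
    - [2.8, [0, 0, 4.0], 0]
    - [2.8, [0, 0, 4.6], 0]
    - [2.8, [0, 0, 5.0], 0]
    - [2.8, [0, 0, 5.0], 0]
    - [2.8, [0, 0, 5.0], 0]

```text
time_s: 7.0
ee_pos: [0.5627, 0.0228, 0.0227]
eef_rot: [-1.571, 0.0, -0.214]
force: [-0.2, -0.0, -1.7]
grip_width: 0.0336
```

Emit:
jog_arm:
  targets:
    - [2.8, [0, 0, 0.2], 0]
    - [2.8, [0, 0, 0.4], 0]
    - [2.8, [0, 0, 0.5], 0]
    - [2.8, [0, 0, 0.5], 0]

```text
time_s: 7.4
ee_pos: [0.5637, 0.0278, 0.0227]
eef_rot: [-1.571, 0.0, -0.214]
force: [-1.1, -0.4, -1.0]
grip_width: 0.0334
```

Emit:
jog_arm:
  targets:
    - [2.8, [0, 0, 0.2], 0]
    - [2.8, [0, 0, 0.4], 0]
    - [2.8, [0, 0, 0.4], 0]
    - [2.8, [0, 0, 0.4], 0]

```text
time_s: 7.8
ee_pos: [0.5646, 0.0318, 0.0227]
eef_rot: [-1.571, 0.0, -0.214]
force: [1.7, 1.3, -2.8]
grip_width: 0.0337
```

Emit:
jog_arm:
  targets:
    - [2.8, [0, 0.03, 0], 0]
    - [2.8, [0, 0.03, 0], 0]

```text
time_s: 8.0
ee_pos: [0.5646, 0.0317, 0.0225]
eef_rot: [-1.571, -0.0, -0.215]
force: [-1.0, 1.1, -2.0]
grip_width: 0.0337
```

Emit:
jog_arm:
  targets:
    - [2.8, [0, 0, 0.2], 0]
    - [2.8, [0, 0, 0.3], 0]
    - [2.8, [0, 0, 0.3], 0]
    - [2.8, [0, 0, 0.3], 0]

```text
time_s: 8.4
ee_pos: [0.5651, 0.0339, 0.0224]
eef_rot: [-1.572, 0.0, -0.215]
force: [-1.6, -6.3, -0.3]
grip_width: 0.0336
```

Emit:
jog_arm:
  targets:
    - [2.8, [0, 0, 0.05], 0]
    - [2.8, [0, 0, 0.1], 0]
    - [2.8, [0, 0, 0.1], 0]
    - [2.8, [0, 0, 0.1], 0]

```text
time_s: 8.8
ee_pos: [0.5652, 0.0343, 0.0224]
eef_rot: [-1.573, 0.0, -0.215]
force: [-2.3, -10.5, 0.1]
grip_width: 0.034
```

Run:
```python
from h import *
for _ in range(3):
    o=ctrl.get_obs();print(o['time_s'],o['ee_pos'],o['force'],o['moment'],o['grip_width']); optics.camera('side')
```

```text
8.8 [0.56520256 0.03434511 0.02241953] [ -2.27365993 -10.49327148   0.06385687] [-1.92965264  0.37369934 -0.00816064] 0.03395047507156827
8.85 [0.56521514 0.03433504 0.02242917] [ -2.99433901 -10.6698406    0.4377176 ] [-1.95706022  0.34436094  0.08375375] 0.0337974245986935
8.9 [0.56520202 0.0343275  0.02241999] [ -3.39111479 -11.10688902  -0.26137119] [-1.91189233e+00  3.25150693e-01 -1.76033484e-03] 0.03369193304518149
```

Emit:
jog_arm:
  targets:
    - [2.8, [0, 0, 0.06], 0]
    - [2.8, [0, 0, 0.12], 0]
    - [2.8, [0, 0, 0.12], 0]
    - [2.8, [0, 0, 0.12], 0]
    - [2.8, [0, 0, 0.12], 0]

```text
time_s: 9.45
ee_pos: [0.5654, 0.0351, 0.0224]
eef_rot: [-1.573, 0.001, -0.215]
force: [-3.4, -13.7, 0.5]
grip_width: 0.0334
```

Run:
```python
from h import *
F=[]
for _ in range(3):
    o=ctrl.get_obs();F.append(o['force']); c=cap('side')
print(o['ee_pos'],o['eef_rot'],np.mean(F,0))
W=pts(c).reshape(-1,3);x0=np.array([.213,.977]);
t=(abs(W[:,0]-.60)<.03)&(abs(W[:,1]-.125)<.01)&(W[:,2]>.04);print('edge top z',np.median(W[t,2]))
```

```text
[0.56537839 0.03506343 0.02242326] [-1.57328431e+00  5.40801083e-04 -2.14788622e-01] [ -3.7074397  -13.56431418   0.62110554]
edge top z 0.050024021007489705
```

Emit:
jog_arm:
  targets:
    - [2.8, [0, 0, 0.04], 0]
    - [2.8, [0, 0, 0.08], 0]
    - [2.8, [0, 0, 0.08], 0]
    - [2.8, [0, 0, 0.08], 0]
    - [2.8, [0, 0, 0.08], 0]

```text
time_s: 10.1
ee_pos: [0.5655, 0.0355, 0.0224]
eef_rot: [-1.574, 0.001, -0.215]
force: [-3.9, -17.7, 1.3]
grip_width: 0.0333
```

Run:
```python
from h import *
F=[]
for _ in range(4):
    o=ctrl.get_obs();F.append(o['force']); optics.camera('side')
f=np.mean(F,0);print(o['ee_pos'],o['eef_rot'],f,np.hypot(*f[:2]))
```

```text
[0.56549139 0.03545497 0.02243085] [-1.57380550e+00  6.24368739e-04 -2.14884537e-01] [ -4.38695309 -17.18511191   1.3800823 ] 17.736217990614037
```

Level push is 17.7 N, inside the band. I'll relax the arm's push, then open and lift straight up.

Emit:
jog_arm:
  targets:
    - [2.8, [0, 0, -0.12], 0]
    - [2.8, [0, 0, -0.22], 0]
    - [2.8, [0, 0, -0.22], 0]

```text
time_s: 10.6
ee_pos: [0.5654, 0.0352, 0.0224]
eef_rot: [-1.571, -0.0, -0.215]
force: [-0.1, -4.2, -1.9]
grip_width: 0.0338
```

Emit:
jog_arm:
  targets:
    - [3.6, [0, 0, 0], 0]
    - [4.2, [0, 0, 0], 0]
    - [5.5, [0, 0, 0], 0]
    - [5.5, [0, 0, 0], 0]
    - [5.5, [0, 0, 0], 0]
    - [5.5, [0, 0, 0], 0]

```text
time_s: 11.2
ee_pos: [0.5654, 0.0354, 0.0225]
eef_rot: [-1.571, -0.0, -0.214]
force: [-0.8, -0.5, -0.0]
grip_width: 0.0547
```

Emit:
jog_arm:
  targets:
    - [5.5, [0, -2, 0], 0]
    - [5.5, [0, -5, 0], 0]
    - [5.5, [0, -9, 0], 0]
    - [5.5, [0, -13, -2], 0]
    - [5.5, [0, -16, -6], 0]
    - [5.5, [0, -18, -9], 0]
    - [5.5, [0, -18, -9], 0]
    - [5.5, [0, -18, -9], 0]

```text
time_s: 12.0
ee_pos: [0.5462, -0.0527, 0.2024]
eef_rot: [-1.571, -0.0, -0.216]
force: [-0.5, 0.2, -1.4]
grip_width: 0.055
```

Run:
```python
from h import *
from m2 import wedge
c=cap('wrist');save(c,'wrist3.png');o=ctrl.get_obs();print(o['time_s'],o['ee_pos'],o['force'])
W=pts(c)
try: 
    w,e=wedge(W,c['img'],(323,170))
except Exception as x: print(x)
s=cap('side');cv2.imwrite('pics/side3.png',s['img'][:,:,::-1])
```

```text
12.05 [ 0.54606335 -0.05208168  0.20168449] [-0.55643244 -0.07155203 -0.36120429]
attempt to get argmax of an empty sequence
```

View pics/wrist3.png

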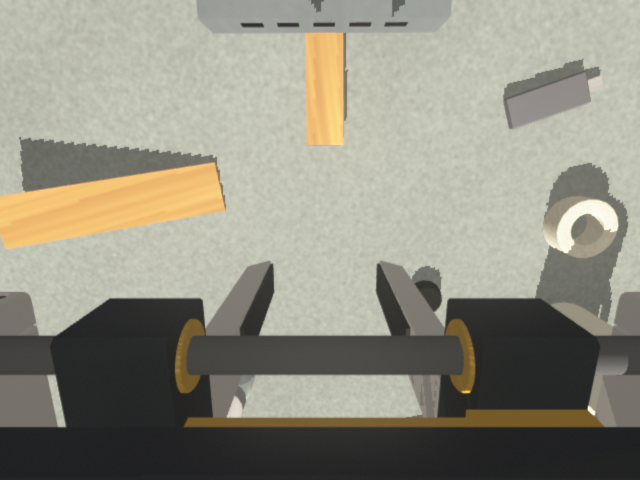

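View pics/side3.png

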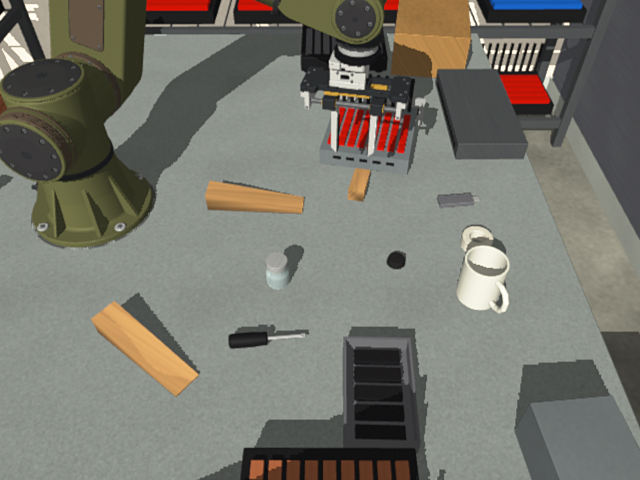

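The wedge sits squarely under the middle of the edge (wrist view (325,32)–(325,145), case spanning columns 198–450). The foot (396,260), jar, driver, mug, roll and module haven't moved, and the gripper is clear. Handing in.

```bash
python3 -c "
from station import ctrl
print(ctrl.hand_in())"
```

```text
the job is handed in; nothing more can be done
None
```

I picked out the smallest wedge (140 mm long, 28 mm high), slid it thin end first under the middle of the bank's front edge and jammed it there. Then I let go, drew the arm clear, and handed the job in at about 12 s of the 58 s allowed.

- **Push:** I felt first contact at about 38 mm of insertion, which puts the edge roughly 10 mm above the bench. The final level push was about 17.7 N, inside the 11–22 N band. I eased the arm's push off before opening the fingers, and the force on the tool dropped to about zero.
- **Placing:** The last wrist picture shows the wedge square and centred to within a couple of millimetres. By eye in the last side picture, the other things on the bench are where they were.
- **Checks that failed or were missed:** My numeric fit of the wedge's final pose failed because its seed pixel missed the wedge, so the final placing was checked by eye only. I also did not measure the lift on the edge directly; it is inferred from the push.

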